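# Eject the bearing with the spring-return pusher

### The arm

A 6-joint arm with a two-finger parallel gripper is mounted at the origin on a cart in front of the work surface, level with it; the furniture and walls round the work are solid. World frame = base frame: x ahead of the robot, y to its left, z up, the work surface at z = 0. Lengths are in m, angles in rad, forces in N, time in s.
With the tool pointing down it reaches from about 0.375 to 0.925 m from the base axis. Payload 5.7 kg.
Tool frame: the origin (TCP) lies midway between the tips of the shut fingers; the grasp point (between the pads) lies 19 mm behind it; z points along the fingers, x is the direction in which the jaws open and shut, and the axes are right-handed (so a half turn about z gives the same grasp; the last joint's range is limited). The gripper opens to 88 mm and grips with 3 to 60 N. Pads are 20 mm wide; open, the fingers measure 115 mm over their backs; the gripper's body (75 mm by 178 mm) begins 61 mm behind the grasp point.
Start: joints at [1.029, 0.359, 1.51, -0, 1.272, -0.115], TCP at [0.248, 0.546, 0.223] pointing down, gripper open.
Joint ranges: [-2.97, 2.97], [-1.01, 2.36], [0.21, 2.38], [-0.96, 4.11], [0.2, 2.71], [-2.98, 2.98]. Speed limits (rad/s): [2.39, 2.39, 3.14, 3.14, 3.14, 3.14].

### API

Orientations are given as a unit quaternion [x, y, z, w].
In Python, from bench import move_ptp, servo_line, goto_joints, move_gripper, sleep, inverse_kinematics, capture, PlanningError, close_job, spot_in, silhouettes, current_clock, current_joint_pos, current_qvel, current_joint_torque, current_position, current_orientation, current_force, current_torque, current_finger_gap gives the robot as it stands. Calls block until the motion is done:
- move_ptp(position, orientation): joint-space move of the TCP to a pose.
- servo_line(position, orientation=None, rate=0.15, contact_N=None): straight line of the TCP; orientation=None keeps the orientation; rate is the mean speed in m/s. With contact_N (N) it stops when the force on the tool has changed by that much, and returns True; else False.
- goto_joints(angles): joint-space move.
- move_gripper(opening): finger opening in m; the grip force is fixed at half the most; returns when the fingers have stopped.
- sleep(seconds).
- inverse_kinematics(position, orientation): joint angles nearest the present ones, or None.
- capture(name): name is "side" or "top"; returns a dict with "image" (420x560x3 uint8, blue, green, red), "range_z" (420x560 float32, m along the optical axis (not along the pixel's ray), 0 where there is no reading), "intrinsics" (3x3 intrinsics, pixels), "R" (3x3) and "t" (3): a world point X has camera coordinates R X + t. Camera axes: x right, y down, z forward; pixel columns grow to the right and rows downward; lengths in m; the calibration is good to about 2 mm. A picture is of the moment at which its call begins.
A pose or a line that the arm cannot do raises PlanningError and nothing moves.
- close_job(): hands the job in, once; it reports no verdict.
Trained networks look in the newest picture that a camera, given by its name, has taken for a name from the list of things; names that differ only in an ending like _2 or _b are one class to them, and where a whole thing is asked for, a point or a joint stands for the part that bears it (a point fixed in the world has none). Each returns a list of dicts, best first, with "conf" (0 to 1); they miss things now and then, are a little off and sometimes report something else, mostly with a low value. They report only what shows in the picture. A call takes as long as a camera call. They do not tell look-alikes from the thing itself.
- spot_in(camera, query): "xy" ([column, row] in pixels, amid what is visible of it).
- silhouettes(camera, query): "region" (420x560 bool, what is visible of it) and "xy" ([column, row] in pixels, amid what is visible of it).
Readings, each from a call of its own:
- current_clock(): time.
- current_joint_pos(): joint angles.
- current_qvel(): joint speeds.
- current_joint_torque(): joint torques, N m.
- current_position(): TCP position.
- current_orientation(): TCP orientation.
- current_force(): force on the tool from outside, world axes, zero at the start.
- current_torque(): the same for the moment, N m.
- current_finger_gap(): finger opening in m.
Only numpy, scipy, OpenCV 4.12 (cv2) and the standard library are available. Lean on these libraries where they do the work, as an engineer would, in place of code of your own. Each camera call takes 0.05 s, during which the arm holds its last target.

### The job

Two identical spring-return ejectors stand side by side on the worktop; one holds a ball bearing, the other a shaft collar. Slide the pusher of the one with the bearing all the way to its end stop, so that the bearing drops into that ejector's tray, then let go so that the pusher springs fully home. Do not touch the bearing with the fingers, and leave the other ejector's pusher alone.

Things in the scene. Friction and masses are not known exactly. Their poses are not given: they have to be found in the camera images.
- bearing_ejector: Ejector with the bearing, fixed on the worktop. Aluminium base 52 mm wide; back to front: spring housing (x -68 to -24 mm, top 36 mm up), pusher, nest, grey tray. Origin on the worktop below the grip post's axis when home; +x = push direction (away from the robot, up to 15 degrees either way), y across, z up. The nest's deck, 16 mm up, ends at x = 62 mm. Tray inside: x 62 to 110, y -20 to 20 mm, floor 4, rim 22 mm up.
- grip_post (a point): Centre of the black upright grip post on the bearing ejector's pusher, 48 mm above the worktop; it moves with the pusher, same axes as the ejector. The post is 14 mm square, flat-sided, from 29 mm (top of the 24 mm wide pusher bar) to 67 mm above the worktop; it can be pinched across y from above. The pusher's nose is 30 mm ahead of it.
- bearing_ejector_pusher (a joint): Slide of the bearing ejector's pusher, in m: 0 home, 0.040 at the end stop, growing along the ejector's +x. A spring pulls it home with about 2 N at 0 and 6 N at the end; let go, it snaps back by itself in well under a second.
- collar_ejector_pusher (a joint): Slide of the other, identical ejector's pusher, the one that holds the shaft collar (black ring with a clamp screw, 26 mm across, 10 mm high); same values. It stands about 0.12 to 0.2 m to the left or right of the bearing ejector.
- bearing_mid (a point): Centre of the ball bearing, a loose bright steel ring 26 mm across and 8 mm high, lying flat. It starts in the nest, 44 mm ahead of the home grip post's axis, just in front of the pusher's nose.
There are look-alikes about, which are no part of the job. There is more than one size of the part that bears bearing_mid; the job needs the smaller.

How it is judged:
By the outcome, as a careful person would: the job done as asked, in the order asked, and still so for the second after the job is handed in, with the robot touching nothing.
It also fails if it takes over 29 s, if anything falls off the work surface, if the arm or the gripper's body presses on something with over 40 N, if the wrist force passes 120 N, or if a joint passes its speed limit or range.

## Working session

There is one attempt and no reset: what is moved stays moved. The work goes in short steps, each a Python script; the robot and the scene stay as the last script left them, time stands still between calls to the robot, and variables do not carry over. Pictures are saved under pics/ and viewed, and the job is handed in when it is done.

```bash
ls; mkdir -p pics
python3 - <<'E'
from bench import *
import cv2,numpy as np
for c in("top","side"):
    d=capture(c); cv2.imwrite(f"pics/{c}0.png",d["image"]); np.savez(f"{c}0.npz",**{k:d[k] for k in d})
    print(c,d["intrinsics"].round(1).tolist(),d["R"].round(3).tolist(),d["t"].round(3).tolist())
    for q in("bearing_ejector","grip_post","bearing_mid","collar_ejector_pusher"):
        print(q,[(np.round(s["xy"]).tolist(),round(s["conf"],2)) for s in spot_in(c,q)])
print(current_clock(),current_orientation())
E
```

```text
pics
top [[393.5, 0.0, 274.5], [0.0, 393.5, 203.4], [0.0, 0.0, 1.0]] [[0.122, -0.992, -0.003], [-0.969, -0.119, -0.216], [0.214, 0.029, -0.976]] [0.262, 0.569, 0.773]
bearing_ejector [([283.0, 218.0], 0.29)]
grip_post [([286.0, 240.0], 0.74)]
bearing_mid [([336.0, 193.0], 0.55), ([288.0, 218.0], 0.53), ([284.0, 233.0], 0.38)]
collar_ejector_pusher [([226.0, 239.0], 0.66)]
side [[530.1, 0.0, 289.1], [0.0, 530.1, 209.3], [0.0, 0.0, 1.0]] [[0.951, -0.31, 0.009], [-0.212, -0.673, -0.708], [0.226, 0.671, -0.706]] [-0.405, 0.364, 0.566]
bearing_ejector [([264.0, 244.0], 0.7)]
grip_post [([256.0, 237.0], 0.61)]
bearing_mid [([262.0, 238.0], 0.69), ([282.0, 233.0], 0.66)]
collar_ejector_pusher [([226.0, 188.0], 0.83)]
0.5 [ 8.40808780e-01  5.41332238e-01 -6.30708133e-05  2.24205386e-05]
```

View pics/top0.png

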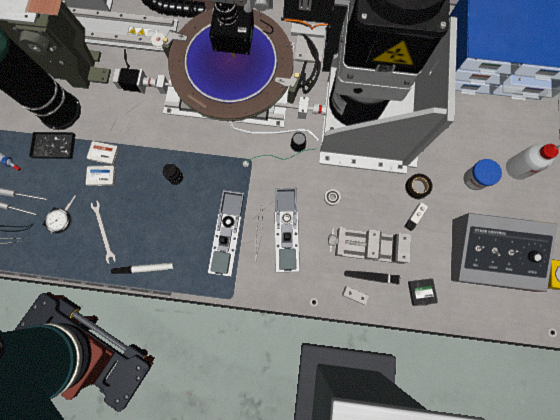

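View pics/side0.png

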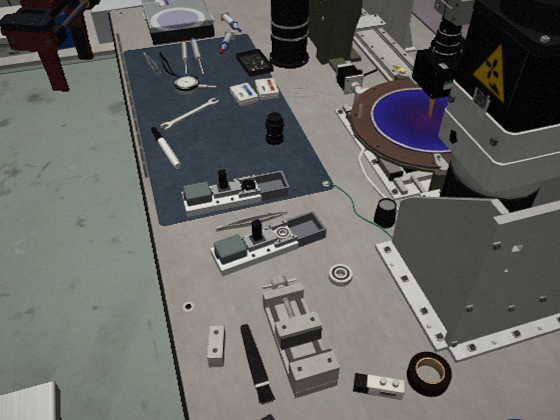

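Run:
```python
import cv2
a=cv2.imread("pics/top0.png")[150:300,190:370];cv2.imwrite("pics/topc.png",cv2.resize(a,None,fx=4,fy=4,interpolation=cv2.INTER_CUBIC))
a=cv2.imread("pics/side0.png")[140:300,180:380];cv2.imwrite("pics/sidec.png",cv2.resize(a,None,fx=3.7,fy=3.7,interpolation=cv2.INTER_CUBIC))
```

```text
(no output)
```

View pics/topc.png

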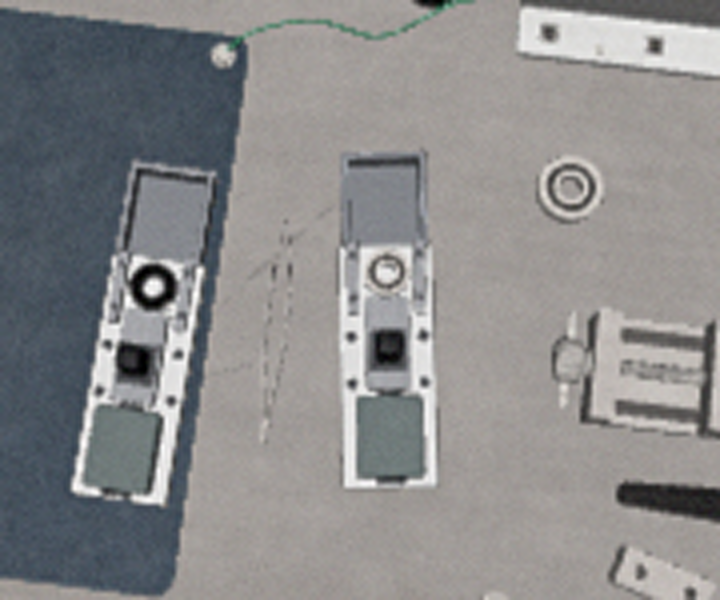

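View pics/sidec.png

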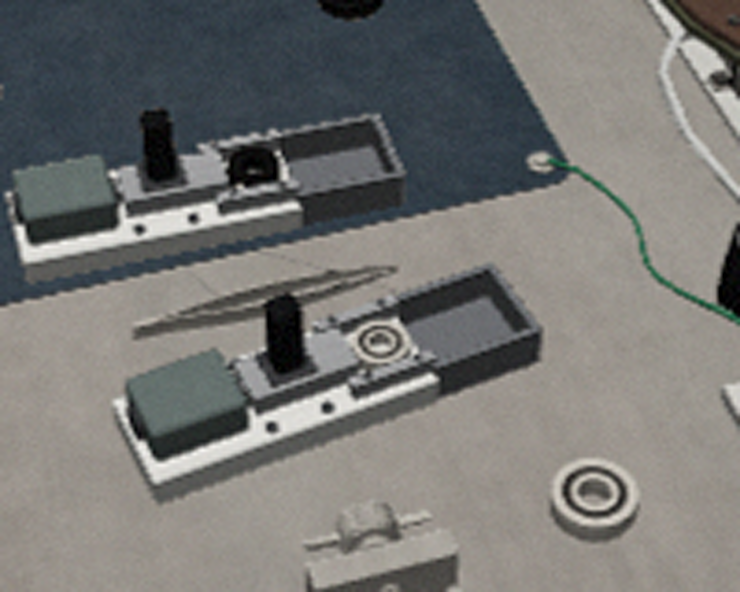

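The top picture shows two candidates. The right ejector has its post at (287,235) and holds a bright steel ring at (287,218). The left one has its post at (223,239) and holds a black ring with a clamp screw at (228,222). The right one fits, and the crops confirm its ring is the bearing. The loose ring at (332,197) in top is the larger look-alike and isn't in an ejector. Next I'll measure the pose.

```bash
cat > h.py <<'E'
import numpy as np
def load(c): return dict(np.load(f"{c}0.npz"))
def ray(d,p):
    K,R,t=d["intrinsics"],d["R"],d["t"]
    v=R.T@np.linalg.solve(K,[p[0],p[1],1.]); return -R.T@t,v/np.linalg.norm(v)
def tri(a,pa,b,pb):
    o1,v1=ray(a,pa);o2,v2=ray(b,pb)
    s=np.linalg.lstsq(np.c_[v1,-v2],o2-o1,rcond=None)[0]
    x,y=o1+s[0]*v1,o2+s[1]*v2
    return (x+y)/2,np.linalg.norm(x-y)
def cloud(d):
    h,w=d["range_z"].shape;u,v=np.meshgrid(np.arange(w),np.arange(h))
    z=d["range_z"];P=np.stack([u,v,np.ones_like(u)],-1)@np.linalg.inv(d["intrinsics"]).T*z[...,None]
    return (P-d["t"])@d["R"]
E
python3 - <<'E'
from h import *
import cv2
T,S=load("top"),load("side")
tp=lambda x,y:((x+.5)/4-.5+190,(y+.5)/4-.5+150)
sp=lambda x,y:((x+.5)/3.7-.5+180,(y+.5)/3.7-.5+140)
for n,a,b in [("bearing",tp(387,272),sp(381,341)),("posttop",tp(388,339),sp(284,301)),
 ("tray far L",tp(343,155),sp(491,267)),("tray far R",tp(427,153),sp(541,325)),
 ("hous FL",tp(358,397),sp(212,351)),("hous FR",tp(423,397),sp(247,402)),("hous BR",tp(424,478),sp(152,433)),("hous BL",tp(358,477),sp(128,385)),
 ("collar posttop",tp(132,352),sp(157,113))]:
    p,e=tri(T,a,S,b); print(n,p.round(4),round(e,4))
for n,d,c in(("top",T,(287,225)),("side",S,(262,238))):
    P=cloud(d)
    x,y,z=P[...,0],P[...,1],P[...,2]
    ok=(d["range_z"]>0)
    p0=tri(T,tp(388,339),S,sp(284,301))[0]
    near=ok&(np.hypot(x-p0[0]-.02,y-p0[1])<.11)&(abs(y-p0[1])<.05)
    for lab,lo,hi in(("base+",.012,.08),("hous",.033,.041),("post",.05,.075)):
        m=near&(z>lo)&(z<hi)
        q=P[m][:,:2].astype(np.float32)
        if len(q)>3:print(n,lab,len(q),cv2.minAreaRect(q),q.mean(0),P[m][:,2].mean().round(4),P[m][:,2].max().round(4))
    m=ok&(np.hypot(x-p0[0],y-p0[1])<.2)&(abs(z)<.008);print(n,"table z",np.median(z[m]))
E
```

```text
bearing [0.5124 0.3003 0.0225] 0.0003
posttop [0.4688 0.2959 0.0663] 0.0012
tray far L [0.5763 0.3328 0.0186] 0.001
tray far R [0.5822 0.2859 0.025 ] 0.0002
hous FL [0.4395 0.308  0.0325] 0.0031
hous FR [0.4449 0.2734 0.0347] 0.0005
hous BR [0.4026 0.2681 0.0356] 0.0002
hous BL [0.3994 0.3028 0.0291] 0.0004
collar posttop [0.445  0.4265 0.0692] 0.0022
top base+ 1576 ((0.4886857271194458, 0.29768192768096924), (0.1849929541349411, 0.05199752748012543), 8.060321807861328) [0.47001573 0.29534373] 0.0258 0.0691
top hous 350 ((0.4454495906829834, 0.2914765477180481), (0.09450627118349075, 0.03422609344124794), 6.889031410217285) [0.4235593  0.28857377] 0.036 0.0396
top post 52 ((0.4677914083003998, 0.2949446439743042), (0.014163997024297714, 0.012565570883452892), 6.938827991485596) [0.46724442 0.29483998] 0.0655 0.0691
top table z 0.0005628963772016319
side base+ 2782 ((0.4879545569419861, 0.29496461153030396), (0.18603841960430145, 0.053711291402578354), 8.455255508422852) [0.472446 0.286304] 0.0263 0.0689
side hous 542 ((0.4373021125793457, 0.28722092509269714), (0.08031574636697769, 0.037345416843891144), 4.9629950523376465) [0.42471367 0.28450358] 0.0361 0.0409
side post 122 ((0.46738240122795105, 0.29163068532943726), (0.014947035349905491, 0.015299604274332523), 13.131131172180176) [0.46632764 0.2892459 ] 0.0616 0.0689
side table z 0.0004875229832592971
```

Post top triangulates to z=0.066 (expected 0.067), bearing to z=0.0225 (expected about 0.020), and base width to 52 mm. All three agree with the text. The post axis is at about (0.4675, 0.2947) with yaw of about 7.5°. I'll move above it, descend and grip.

```bash
cat > g.py <<'E'
import numpy as np
from scipy.spatial.transform import Rotation as Ro
yaw=np.radians(7.5); ax=np.array([np.cos(yaw),np.sin(yaw),0]); post=np.array([.4675,.2947,0])
def quat(s):
    x=s*np.array([-np.sin(yaw),np.cos(yaw),0]);z=np.array([0,0,-1.]);return Ro.from_matrix(np.c_[x,np.cross(z,x),z]).as_quat()
E
python3 - <<'E'
from g import *
from bench import *
import cv2
q0=np.array(current_joint_pos());best=None
for s in(1,-1):
    j=inverse_kinematics(post+[0,0,.036],quat(s))
    if j is not None:
        j=np.array(j);print(s,j.round(2),abs(j-q0).max().round(2))
        if best is None or abs(j-q0).max()<best[0]:best=(abs(j-q0).max(),s)
s=best[1];np.save("s.npy",s);q=quat(s)
move_ptp(post+[0,0,.15],q)
move_gripper(.05)
print(servo_line(post+[0,0,.036],q,rate=.1,contact_N=8),current_position(),current_force(),current_clock())
for c in("top","side"):cv2.imwrite(f"pics/{c}1.png",cv2.resize(capture(c)["image"][140:300,180:380],None,fx=3.7,fy=3.7,interpolation=cv2.INTER_CUBIC))
E
```

```text
1 [ 0.44  0.53  1.79 -0.    0.82 -1.26] 1.15
-1 [ 0.44  0.53  1.79 -0.    0.82  1.88] 1.99
False [0.46800149 0.29493862 0.0365487 ] [ 0.39876994 -0.56296894  0.1603968 ] 3.8333
```

View pics/side1.png

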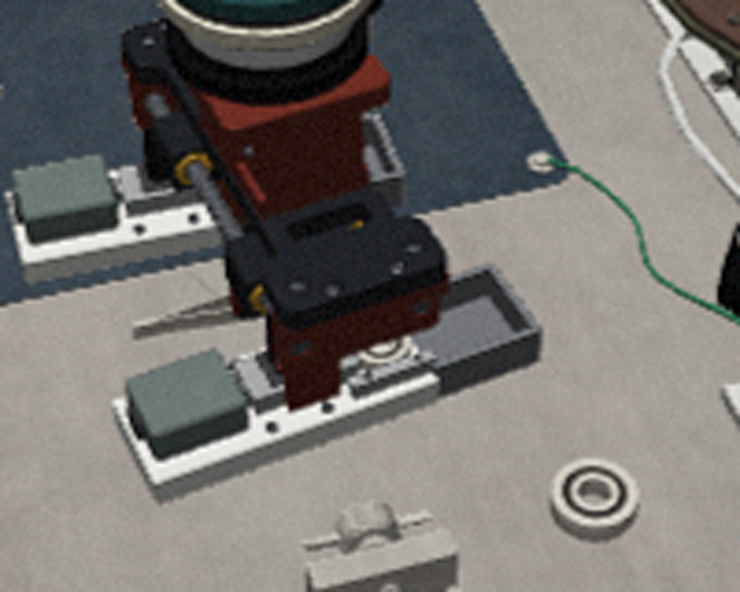

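View pics/top1.png

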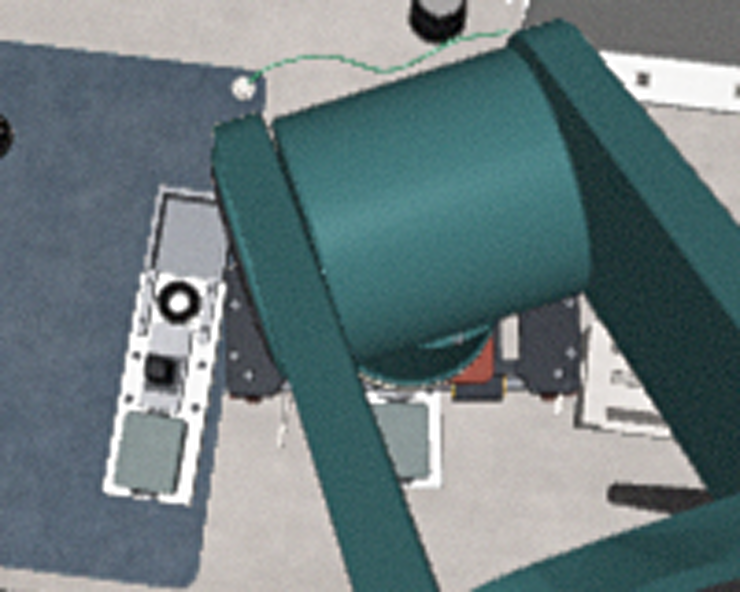

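The side view shows the near finger down beside the post, at about (310,370) in the crop, with the bearing still in its nest at (385,348). In top, the arm hides the post. The collar ejector, with its post at crop (160,370), is clear of the gripper. Now I'll grip and push.

Run:
```python
from g import *
from bench import *
import cv2
q=quat(np.load("s.npy"))
move_gripper(0.0)
g=current_finger_gap();p0=np.array(current_position());print("gap",g,p0,current_force())
if .011<g<.017:
    z=np.array([0,0,.036])
    print(servo_line(post+z+ax*.036,q,rate=.05,contact_N=25),current_position(),current_force())
    print(servo_line(post+z+ax*.047,q,rate=.02,contact_N=12))
    p=np.array(current_position());print((p-p0)@ax,current_force(),current_finger_gap(),current_clock())
    cv2.imwrite("pics/side2.png",cv2.resize(capture("side")["image"][140:300,180:380],None,fx=3.7,fy=3.7,interpolation=cv2.INTER_CUBIC))
```

```text
gap 0.01359081730575621 [0.46751405 0.29451087 0.03601328] [ 0.89370755 -1.74907762  1.29856351]
False [0.50281254 0.2994889  0.0360101 ] [-6.18259429  0.16846359  6.50411907]
True
0.038870836873785966 [-5.4230834   0.99793899  9.82258011] 0.014045156922530016 5.8667
```

View pics/side2.png

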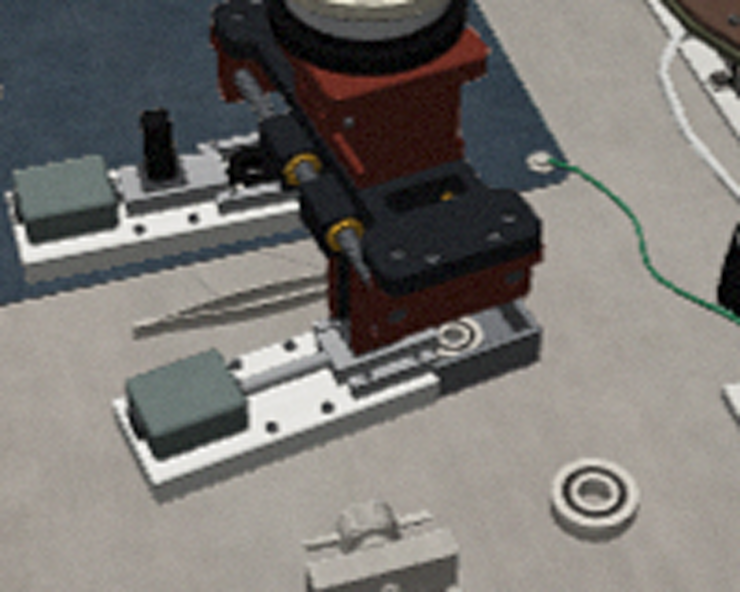

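It stopped after 38.9 mm, but the push force is only about 5 N, so I can't be sure that was the end stop. The bearing is at crop (457,335), at the tray edge. I'll push further with a higher threshold.

Run:
```python
from g import *
from bench import *
import cv2
q=quat(np.load("s.npy"));p0=np.array([0.46751405,0.29451087,0.036]);z=np.array([0,0,.036])
for k in(.041,.043,.045,.047):
    r=servo_line(post+z+ax*k,q,rate=.02,contact_N=30)
    p=np.array(current_position());f=np.array(current_force());print(k,r,((p-p0)@ax).round(4),f.round(1),(f@ax).round(1))
    if r or f@ax<-22:break
sleep(.3);p=np.array(current_position());f=np.array(current_force());print(((p-p0)@ax).round(4),f.round(1),current_finger_gap(),current_clock())
cv2.imwrite("pics/side3.png",cv2.resize(capture("side")["image"][140:300,180:380],None,fx=3.7,fy=3.7,interpolation=cv2.INTER_CUBIC))
```

```text
0.041 False 0.0401 [-6.2 -0.3  8.1] -6.2
0.043 False 0.0402 [-10.7  -0.7  11.8] -10.7
0.045 False 0.0402 [-15.3   0.1  16.1] -15.2
0.047 False 0.0406 [-19.8  -0.5  18.8] -19.7
0.0405 [-19.3   0.4  19.3] 0.013655598126270355 7.275
```

View pics/side3.png

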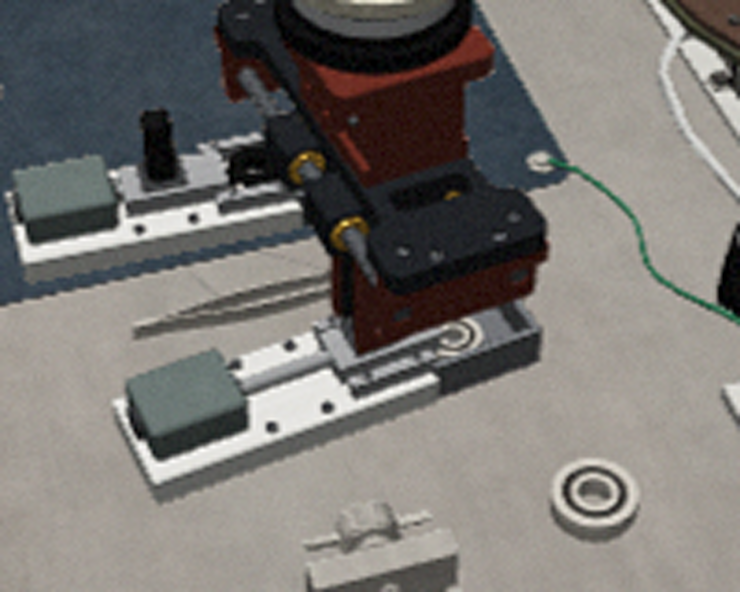

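That is the end stop: travel stays at 40.2–40.6 mm while the force climbs to 20 N. I'll ease the preload, open, and retreat upwards.

Run:
```python
from g import *
from bench import *
import cv2
q=quat(np.load("s.npy"));z=np.array([0,0,.036])
servo_line(post+z+ax*.041,q,rate=.03)
print(current_position(),current_force())
move_gripper(.06); sleep(.5)
print(current_finger_gap(),current_force())
servo_line(post+ax*.041+[0,0,.15],q,rate=.1)
goto_joints([1.029, 0.359, 1.51, 0, 1.272, -0.115])
print(current_clock(),current_force())
for c in("top","side"):
    d=capture(c); np.savez(f"{c}0.npz",**d); im=d["image"]
    a=im[150:300,190:370] if c=="top" else im[140:300,180:380]
    cv2.imwrite(f"pics/{c}4.png",cv2.resize(a,None,fx=4 if c=="top" else 3.7,fy=4 if c=="top" else 3.7,interpolation=cv2.INTER_CUBIC))
    print([(np.round(s["xy"],1).tolist(),round(s["conf"],2)) for s in spot_in(c,"bearing_mid")])
```

```text
[0.50668094 0.30004744 0.03590621] [-6.13645873  0.08884397  6.03767923]
0.05966514220449687 [ 0.67374078 -0.48697566  0.61263961]
11.6917 [ 0.00211935  0.37289025 -0.87626424]
[([333.2, 193.2], 0.58), ([284.4, 201.3], 0.52)]
[([341.2, 273.3], 0.96), ([303.1, 233.8], 0.61)]
```

View pics/side4.png

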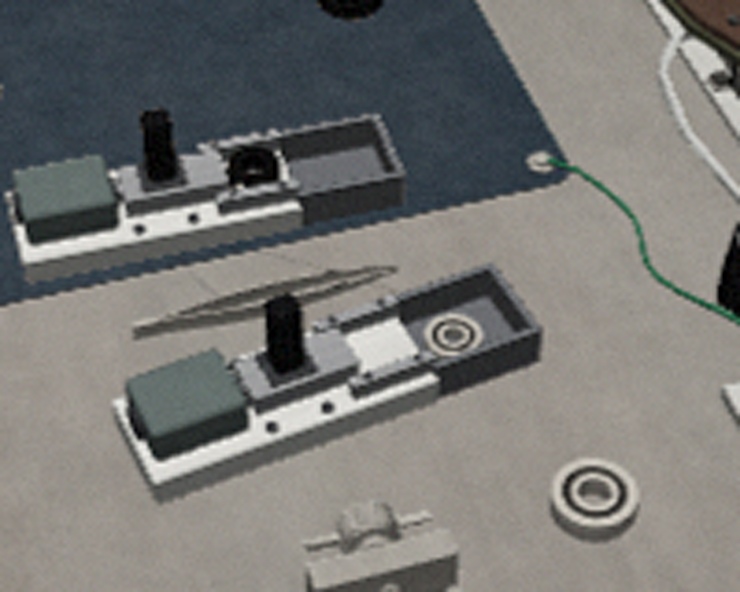

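View pics/top4.png

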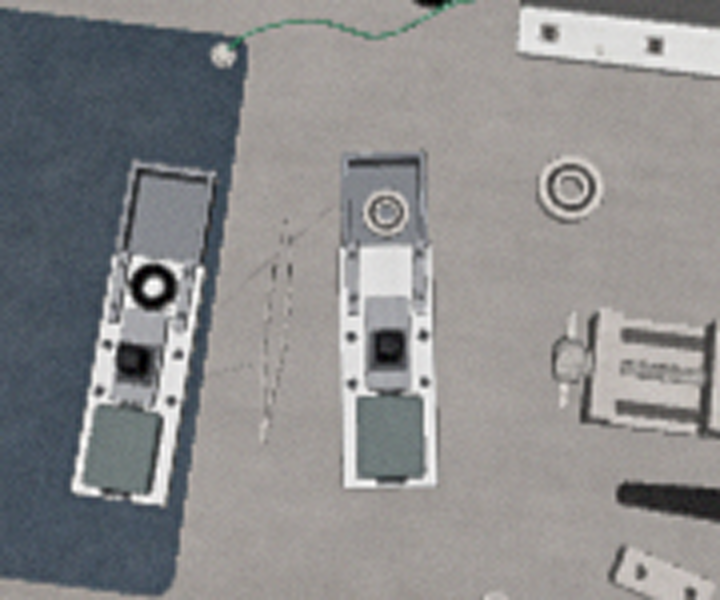

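The bearing lies in the tray, at crop (386,212) in top and (453,335) in side. The post is back at its original pixels, (388,343) in top. The collar and its pusher are where they were. One height check, then I'll hand in.

Run:
```python
from h import *
from g import ax,post
from bench import *
T,S=load("top"),load("side")
p,e=tri(T,((386.5)/4-.5+190,212.5/4-.5+150),S,(453.5/3.7-.5+180,335/3.7-.5+140))
print("bearing",p,e,"along",(p-post)@ax,"across",(p-post)@np.array([-ax[1],ax[0],0]))
P=cloud(T)[200:206,283:290];print(np.median(P[...,2]))
p,e=tri(T,(388.5/4-.5+190,339.5/4-.5+150),S,(284.5/3.7-.5+180,301.5/3.7-.5+140));print("post",p)
if .002<np.median(P[...,2])<.017: close_job();print("closed")
```

```text
bearing [0.54835313 0.30484888 0.01056295] 0.0010437034969730142 along 0.08148611436112506 across -0.0004913929624760383
0.010475463139778818
post [0.46876051 0.29594845 0.0662552 ]
the job is handed in; nothing more can be done
closed
```

The bearing is in its tray and the pusher is back home. The job is handed in, with the robot clock at about 12 s of the 29 s allowed.

I pinched the grip post on the bearing ejector (the right-hand one in the top view) and slid the pusher to its end stop. I then eased the preload, opened the fingers so it could spring back, and moved the arm clear.

- **End stop:** travel held at 40.2–40.6 mm while the push force rose to about 20 N. A first push had tripped its contact limit early, at 38.9 mm, so I pushed on with a higher limit.
- **Bearing:** it lies about 81 mm along the ejector axis and centred. It measures 10 mm up, which fits lying flat on the tray floor; the nest's deck is 16 mm up.
- **Fingers and bearing:** I kept the fingertips at 36 mm, above the bearing's top at about 24 mm.
- **Pusher home:** the post is back at its original position in both views.
- **Collar ejector:** its collar and pusher look unchanged in both views.

No final check failed or disagreed.

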